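# Put the drain grid back under the rims of the drip box

## Task

Put the drain grid back into the blue frame of the white drip box: it is longer than the mouth, so tip it, ease one end fully in under a blue end rim, let the other end down past the opposite rim, and slide the grid back until it drops flat and locked into its seats. Feel your way without forcing it against the box, let go of it at the end, and leave the tea things round about where they stand.

Things in the scene. Friction and masses are not known exactly. Their poses are not given: they have to be found in the camera images.
- drip_box: White enamelled drip box for rinsed cups, open on top, 230 x 160 mm, held fast to the table by suction feet. Origin: centre of its underside, on the table; x along its length, y across, z up; both ends alike. In it hangs a blue metal frame, clamped on the long walls (top z = 77 mm), that holds the grid. Lengthways the frame sits up to 9 mm off the box's middle; no reading tells where.
- box_rim (a point): Fixed to the box at (77.5, 0, 72) mm: where the inner edge of the frame's turned-in +x end rim would be if the frame sat centred. The rim covers x from 77.5 to the frame's end plate at 95 mm, z from 70 to 74 mm. The -x end is the same, mirrored, 155 mm between the rims: the 170 mm grid cannot pass flat. The frame's side rails (y = +-70, up to z = 77) have no overhang.
- box_step (a point): Fixed to the box at (86.5, 0, 42) mm: where the inner edge of the raised step under the +x rim would be if the frame sat centred. Step top z = 42 mm, from x = 86.5 to the end plate at 95; inside it the seat, top z = 36 mm, x from 66 to 86.5. Mirrored at -x. The grid lies on both seats, between the steps (173 mm apart): so it stays in when the box is tipped out.
- box_seat (a point): Fixed to the box, (0, 0, 36) mm in its frame: where the seated grid's origin would be if the frame sat centred; axes as the box.
- drain_grid: Loose rigid steel bar grid, about 0.35 kg (varies by a quarter), 170 mm long (x), 130 mm wide (y), 6 mm thick; its ends are alike, rounded with radius 3 mm. Origin: centre of its underside; x along its length, z up. It starts flat on the table. In its seats it has 3 mm of play lengthways in all and 5 mm at each side. The box may push on it with at most 25 N.
- grid_handle (a point): Middle of the grid's black handle bar, 50 mm above the underside: the bar runs along the grid's x, 64 mm long, 12 mm wide (take it across y), from 42 to 58 mm above the underside, on two posts at x = +-24 mm.
- grid_end_a (a point): Middle of the grid's +x end edge, 3 mm above its underside. Either end may go in first. With that end hard against the frame's end plate, on top of the step, the other end clears the opposite rim by only 2.5 mm (feel for the end plate) and comes down on the opposite seat.
- grid_end_b (a point): Middle of the grid's -x end edge, 3 mm above its underside. Once both ends are below the rims, sliding the grid back (off the end plate by 8.5 to 11.5 mm), until the second end meets its step, lets the first end drop 6 mm off its own step: the grid is then flat and locked.
- kettle: Grey kettle, 234 mm high; bystander at the back left. Origin under its centre.
- tea_box: Green and white carton, 65 x 142 x 73 mm; bystander at the back. Origin under its centre.
- jam_jar: Red and white jar, 64 mm across, 87 mm high; bystander at the back. Origin under its centre.
- green_mug: Green and white mug, 101 mm high; bystander on the left. Origin under its centre.
- striped_mug: Mug with yellow stripes, 101 mm high; bystander on the left. Origin under its centre.
- timer: Cream kitchen timer with a red dial, 46 x 66 x 66 mm; bystander at the back. Origin under its centre.
- dish: White dinner plate, 200 mm across, 20 mm high; bystander at the back right, with an orange on it. Origin under its centre.
- orange: Orange, 77 mm across, lying on the dinner plate; bystander. Origin at its underside.
Things that resemble listed ones, but are neither listed nor needed, are in the scene too. What is shaped like the drain_grid but red is not meant.

How it is judged (in metres and radians):
On the way, in this order (a step that is already met when the one before it is completed fails the run):
1. one end of the tilted grid is down in an end of the box, below the rims (angle between drain_grid's own z axis and vertical above 0.12 rad and horizontal distance between drain_grid and box_seat below 0.06 m and ((x of grid_end_a in the frame of box_seat above 0.066 m and z of grid_end_a in the frame of box_seat below 0.028 m) or (x of grid_end_a in the frame of box_seat below -0.066 m and z of grid_end_a in the frame of box_seat below 0.028 m) or (x of grid_end_b in the frame of box_seat above 0.066 m and z of grid_end_b in the frame of box_seat below 0.028 m) or (x of grid_end_b in the frame of box_seat below -0.066 m and z of grid_end_b in the frame of box_seat below 0.028 m))), for 0.1 s.
2. both ends are below the rims, the grid nearly flat in the box (z of each of grid_end_a, grid_end_b in the frame of box_seat below 0.028 m and x of grid_end_a in the frame of box_seat between -0.107 and 0.107 m and x of grid_end_b in the frame of box_seat between -0.107 and 0.107 m and angle between drain_grid's own z axis and vertical below 0.08 rad), for 0.1 s.
At the end, for the whole second after the job is handed in: The drain grid lies released and at rest on both seats, under both rims: its origin within 2 mm of seat height, within 13 mm along the box and 8 mm across it of the seat point, tilted by less than 0.02 rad and in line with the box to 0.09 rad (x of drain_grid in the frame of box_seat between -0.013 and 0.013 m and y of drain_grid in the frame of box_seat between -0.008 and 0.008 m and z of drain_grid in the frame of box_seat between -0.002 and 0.002 m and angle between drain_grid's own z axis and vertical below 0.02 rad and angle between the x axis of drain_grid and the x axis of drip_box, either way round below 0.09 rad and linear speed of drain_grid below 0.01 m/s); the robot touches nothing.
It fails at once if the grid is forced against the box with more than 25 N (contact force between drain_grid and drip_box above 25 N).
It fails at once if a bystander is moved more than 25 mm (distance of any of kettle, tea_box, jam_jar, green_mug, striped_mug, timer, dish, orange from where it was at the start of the episode above 0.025 m).
It also fails if it takes over 54 s, if anything falls off the work surface, if the arm or the gripper's body presses on something with over 40 N, if the wrist force passes 120 N, or if a joint passes its speed limit or range.

## Robot

A 7-joint arm with a two-finger parallel gripper is mounted at the origin on a cart in front of the work surface, level with it; the furniture and walls round the work are solid. World frame = base frame: x ahead of the robot, y to its left, z up, the work surface at z = 0. Lengths are in m, angles in degrees, forces in N, time in s.
With the tool pointing down it reaches from about 0.425 to 1.025 m from the base axis. Payload 9.4 kg.
Tool frame: the origin (TCP) lies midway between the tips of the shut fingers; the grasp point (between the pads) lies hold_point_z behind it (hold_point_z is the distance from the TCP to the grasp point, in m); z points along the fingers, y is the line along which they close (so a half turn about z gives the same grasp; the last joint's range is limited). The gripper opens to 93 mm and grips with 3 to 60 N. Pads are 15 mm wide; open, the fingers measure 128 mm over their backs; the gripper's body (75 mm by 188 mm) begins 65 mm behind the grasp point.
Start: joints at [-77.389, 34.337, -0.143, 91.639, 0.103, 54.024, -4.572], TCP at [0.212, 0.693, 0.219] pointing down, gripper open.
Joint ranges: [-147.43, 147.43], [-19.82, 112.94], [-74.19, 73.91], [6.32, 146.72], [-59.91, 239.91], [6.04, 106.73], [-150.56, 150.56]. Speed limits (degrees/s): [127.2, 127.2, 172.46, 172.46, 180, 180, 180].

## Interface

Orientations are given as [roll, pitch, yaw] about the fixed x, y, z axes, in that order (R = Rz(yaw) Ry(pitch) Rx(roll)).
In Python, from cell import * gives the robot as it stands. The module is installed in compiled form; this text tells all that it offers.
- The arm moves only by the tool move_arm, never from a script. Its argument "rows" is a list that holds one entry, the list of rows, each a list of 7 numbers: the shift along the world's x, y, z in m, then the turn, a rotation vector about the world's x, y, z in degrees, then the opening in per cent of the stroke, from 0 (shut) to 100 (fully open). In form: [[[tx, ty, tz, ax, ay, az, grip], ...]]. A call has 1 to 5 rows; each row shifts and turns the commanded pose from where the row before left it; what a row does not reach is not made up. A row lasts 1/10 s, in which the tool goes at most 50 mm and 8.59 degrees, less where a joint would pass 70% of its speed; a pose out of reach is approached as far as the arm can. A call with a gripper value outside its range is refused whole. The fingers move at their own pace and stop on an object; "squeeze" is the grip in N (left out, the last holds). Time passes only in rows, so rows that do not move let the fingers close. It gives the time, the measured TCP pose, the force, the opening and the grip force at its end, in the units of the state.
- sense(): the state, without advancing time (a new reading comes with each control period).
- get_image(name): name is "scene" or "top" or "wrist"; returns a dict with "pixels" (480x640x3 uint8, blue, green, red), "K" (3x3 intrinsics, pixels), "R" (3x3) and "t" (3): a world point X has camera coordinates R X + t. Camera axes: x right, y down, z forward; pixel columns grow to the right and rows downward; lengths in m; the calibration is good to about 2 mm. A picture is of the moment at which its call begins. There is no depth.
- finish_job(): hands the job in; it is judged then, once.
The state is a dict: "time_s": time; "q": joint angles; "qd": joint speeds; "joint_torque": joint torques, N m; "tool_pos": TCP position; "eef_rot": TCP orientation; "contact_force": force on the tool from outside, world axes, zero at the start; "torque": the same for the moment, N m; "width": finger opening in m; "finger_force": force on a finger pad.
Only numpy, scipy, OpenCV 4.12 (cv2) and the standard library are available. Lean on these libraries where they do the work, as an engineer would, in place of code of your own. Each camera call takes 0.05 s, during which the arm holds its last target. There are 200 camera calls.

## Working session

There is one attempt and no reset: what is moved stays moved. The work goes in short steps, Python scripts to look and compute and a tool call to move; the robot and the scene stay as the last step left them, time stands still between calls to the robot, and variables do not carry over. Pictures are saved under pics/ and viewed, at most 10 in all, crops included, and the job is handed in when it is done.

Besides the shell and the picture viewer there is one more tool, called after "Call:" as name(argument=value, ...) on one line, values as JSON. move_arm: Moves the arm, as the interface text tells. Its arguments: {"type":"object","properties":{"rows":{"type":"array","items":{"type":"array","items":{"type":"array","items":{"type":"number"}}}},"squeeze":{"type":"number"}},"required":["rows"]}

```bash
mkdir -p pics
python3 - <<'E'
from cell import *
import cv2, numpy as np
for n in ("scene","top"):
    im=get_image(n); cv2.imwrite(f"pics/{n}0.png",im["pixels"]); np.savez(f"{n}0.npz",**im)
    print(n,im["K"].round(1).tolist(),(-im["R"].T@im["t"]).round(3))
s=sense(); print(s)
E
```

```text
scene [[507.3, 0.0, 319.5], [0.0, 507.3, 240.7], [0.0, 0.0, 1.0]] [-0.188 -0.719  0.833]
top [[518.7, 0.0, 317.1], [0.0, 518.7, 237.5], [0.0, 0.0, 1.0]] [0.36  0.053 1.453]
{'time_s': 0.1, 'q': array([-77.39056585,  34.38222082,  -0.14479726,  91.67527475,
         0.10422682,  54.02419237,  -4.57254544]), 'qd': array([-0.03282423, -0.12112329, -0.0460774 , -0.1148745 , -0.02876907,
        0.02224477,  0.04869922]), 'joint_torque': array([ 5.10589307e-03, -7.66556311e+01,  1.50215998e+00, -2.52939624e+01,
       -5.23694360e-02,  1.36895705e-02,  5.68194366e-05]), 'tool_pos': array([0.21191991, 0.69288471, 0.21782441]), 'eef_rot': array([-1.79918898e+02,  8.98548639e-03,  1.62998872e+02]), 'contact_force': array([-0.44655931, -0.44328018, -0.61305445]), 'torque': array([-0.04614722, -0.0453552 , -0.05381478]), 'finger_force': 0.0, 'width': 0.09300560677524684}
```

View pics/scene0.png

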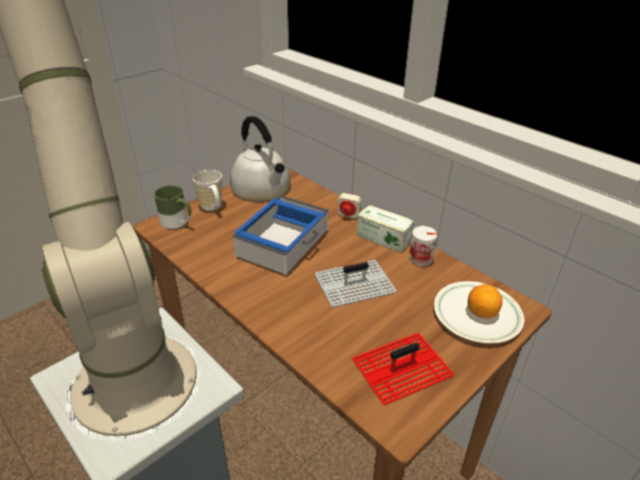

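View pics/top0.png

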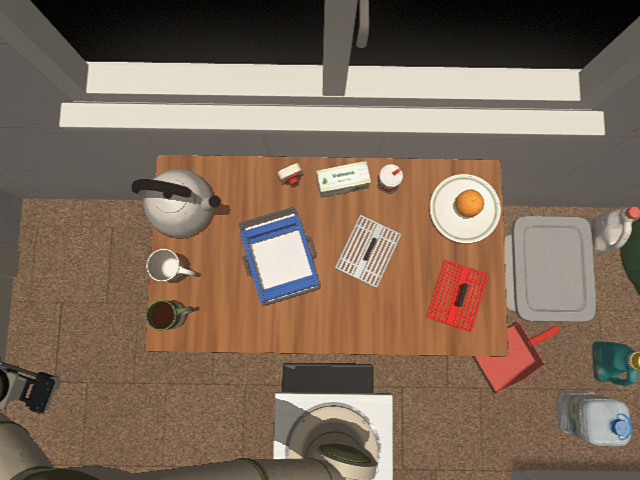

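```bash
python3 -c "
import cell; print([ (n,getattr(cell,n)) for n in dir(cell) if not n.startswith('_')])"
```

```text
[('PlanningError', <class 'cell.PlanningError'>), ('finish_job', <function connect.<locals>.done at 0x7f5f42d437e0>), ('get_image', <function make.<locals>.drawn_camera at 0x7f5f42dcc0e0>), ('hold_point_z', 0.0188), ('sense', <function make.<locals>.<lambda> at 0x7f5f42dcc5e0>)]
```

Top view: the steel-grey grid with black handle is at (369,250), and a red lookalike is at (459,296). The grey one fits because the red one is excluded by the text. The box with the blue frame is at (281,256). I'll measure and make one confirming crop.

```bash
cat > h.py <<'E'
import numpy as np, cv2
from scipy.spatial.transform import Rotation as Ro
def ray(im,uv,z):
    uv=np.atleast_2d(uv).astype(float); d=(np.linalg.inv(im["K"])@np.c_[uv,np.ones(len(uv))].T)
    c=-im["R"].T@im["t"]; d=(im["R"].T@d).T
    return c+d*((z-c[2])/d[:,2])[:,None]
def proj(im,X):
    p=(im["R"]@np.atleast_2d(X).T+im["t"][:,None]).T@im["K"].T; return p[:,:2]/p[:,2:]
def big(m,k=0):
    if k: m=cv2.morphologyEx(m,cv2.MORPH_CLOSE,np.ones((k,k)))
    c=max(cv2.findContours(m,0,cv2.CHAIN_APPROX_NONE)[0],key=cv2.contourArea); return c[:,0,:]
def rect(P):  # min area rect on plane points, mm
    r=cv2.minAreaRect((P[:,:2]*1000).astype(np.float32)); b=cv2.boxPoints(r)
    e=[b[1]-b[0],b[2]-b[1]]; L=max(e,key=np.linalg.norm)
    return np.round(r[0],1),sorted(np.round(r[1],1)),round(float(np.degrees(np.arctan2(L[1],L[0]))%180),2)
E
python3 - <<'E'
from h import *
im=dict(np.load("top0.npz")); p=im["pixels"]; hsv=cv2.cvtColor(p,cv2.COLOR_BGR2HSV)
def roi(m,x0,y0,x1,y1):
    o=np.zeros_like(m); o[y0:y1,x0:x1]=m[y0:y1,x0:x1]; return o
blue=roi(cv2.inRange(hsv,(100,120,40),(125,255,255)),220,190,340,320)
c=big(blue); print("blue z77",rect(ray(im,c,.077)))
gr=roi(cv2.inRange(hsv,(0,0,110),(180,60,255)),328,205,410,295)
bl=roi(cv2.inRange(hsv,(0,0,0),(180,255,60)),328,205,410,295)
c=big(gr|bl,5); print("grid z6",rect(ray(im,c,.006)))
c=big(bl); print("handle z58",rect(ray(im,c,.058)))
cv2.imwrite("pics/crop.png",cv2.resize(p[190:320,225:410],None,fx=4,fy=4,interpolation=cv2.INTER_CUBIC))
E
```

```text
blue z77 (array([510.5, 151.5]), [np.float64(162.7), np.float64(194.7)], 17.95)
grid z6 (array([541. , -91.7]), [np.float64(129.9), np.float64(169.6)], 155.16)
handle z58 (array([512.4, -78.7]), [np.float64(1.9), np.float64(5.7)], 45.29)
```

View pics/crop.png

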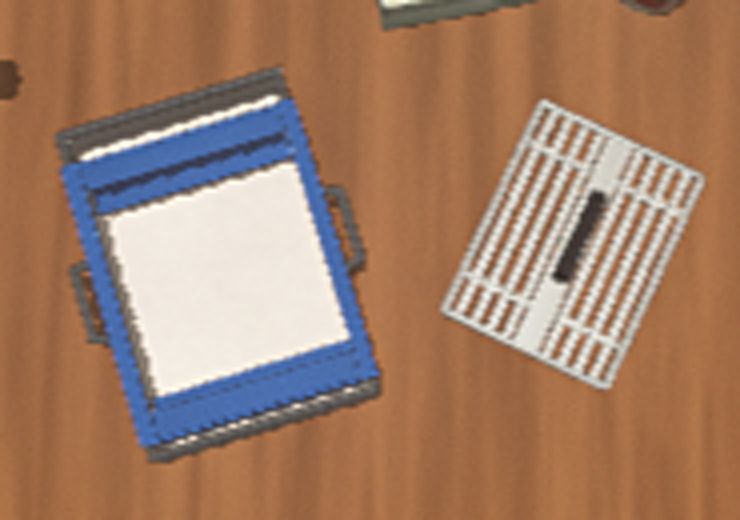

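The crop shows the steel-grey grid with its handle at crop (579,237), i.e. pixel (369.7,249.2), which confirms it. The blue frame spans crop (62,95) to (380,450) and is shifted toward the robot inside the box. I'm moving over the grid.

Call:
move_arm(rows=[[[0.018, -0.043, 0.004, 0, 0, -0.5, 100], [0.018, -0.044, 0.004, 0, 0, -0.5, 100], [0.018, -0.044, 0.004, 0, 0, -0.5, 100], [0.018, -0.044, 0.004, 0, 0, -0.5, 100], [0.018, -0.044, 0.004, 0, 0, -0.5, 100]]], squeeze=50)

```text
time_s: 0.6
tool_pos: [0.3024, 0.4723, 0.2385]
eef_rot: [-180.0, 0.0, 160.5]
contact_force: [0.9, 0.8, -0.2]
width: 0.093
finger_force: 0.0
```

Call:
move_arm(rows=[[[0.018, -0.044, 0, 0, 0, -0.5, 100], [0.018, -0.044, 0, 0, 0, -0.5, 100], [0.018, -0.044, 0, 0, 0, -0.5, 100], [0.018, -0.044, 0, 0, 0, -0.5, 100], [0.018, -0.044, 0, 0, 0, -0.5, 100]]])

```text
time_s: 1.1
tool_pos: [0.3923, 0.2524, 0.2386]
eef_rot: [-180.0, 0.0, 158.0]
contact_force: [1.1, 0.1, -0.1]
width: 0.093
finger_force: 0.0
```

Call:
move_arm(rows=[[[0.019, -0.044, 0, 0, 0, -0.5, 100], [0.019, -0.044, 0, 0, 0, -0.5, 100], [0.019, -0.044, 0, 0, 0, -0.5, 100], [0.018, -0.044, 0, 0, 0, -0.5, 100], [0.018, -0.044, 0, 0, 0, -0.5, 100]]])

```text
time_s: 1.6
tool_pos: [0.4853, 0.0324, 0.2386]
eef_rot: [180.0, 0.0, 155.5]
contact_force: [0.7, 0.3, -0.3]
width: 0.0933
finger_force: 0.0
```

Call:
move_arm(rows=[[[0.018, -0.042, 0, 0, 0, -0.3, 100], [0.018, -0.042, 0, 0, 0, 0, 100], [0.018, -0.042, 0, 0, 0, 0, 100], [0, 0, 0, 0, 0, 0, 100]]])

```text
time_s: 2.0
tool_pos: [0.5404, -0.0981, 0.2385]
eef_rot: [-179.9, 0.1, 154.8]
contact_force: [0.5, 0.2, -0.2]
width: 0.0932
finger_force: 0.0
```

Run:
```python
from cell import *
from h import *
im=get_image("wrist"); cv2.imwrite("pics/w1.png",im["pixels"]); np.savez("w1.npz",**im)
s=sense(); print(s["tool_pos"],s["eef_rot"],s["q"].round(1))
G=Ro.from_euler("z",-24.84,degrees=True).as_matrix(); o=np.array([.541,-.0917,0])
print(proj(im,[o+G@np.array(v) for v in [(0,0,.05),(.085,.065,.006),(.085,-.065,.006),(-.085,-.065,.006),(-.085,.065,.006)]]).round(1).tolist())
```

```text
[ 0.53932531 -0.09481679  0.23823317] [-1.79939733e+02  1.21335319e-02  1.54894326e+02] [ -4.   21.   10.9 114.3  -5.4  45.2  74.8]
[[321.2, 213.7], [371.5, 271.7], [270.2, 272.2], [263.9, 133.5], [377.4, 132.8]]
```

View pics/w1.png

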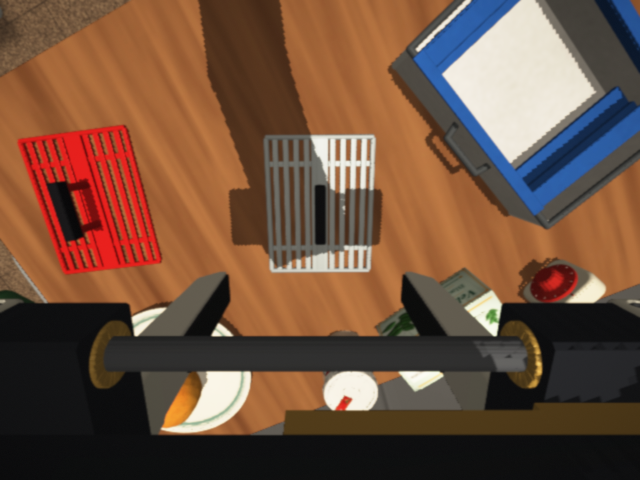

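The wrist view shows the grid corners at (265,137), (375,136), (371,271) and (271,271), with the handle at (320,214). That agrees with the estimate, so I'm descending.

Call:
move_arm(rows=[[[0.002, 0, -0.045, 0, 0, 0, 60], [0, 0, -0.045, 0, 0, 0, 60], [0, 0, -0.045, 0, 0, 0, 60], [0, 0, -0.043, 0, 0, 0, 60], [0, 0, -0.03, 0, 0, 0, 60]]])

```text
time_s: 2.55
tool_pos: [0.5397, -0.0897, 0.0281]
eef_rot: [-180.0, -0.2, 155.3]
contact_force: [0.3, 0.8, -0.4]
width: 0.0586
finger_force: 0.0
```

Call:
move_arm(rows=[[[0, 0, 0, 0, 0, 0, 60], [0, 0, 0, 0, 0, 0, 0], [0, 0, 0, 0, 0, 0, 0], [0, 0, 0, 0, 0, 0, 0], [0, 0, 0, 0, 0, 0, 0]]], squeeze=50)

```text
time_s: 3.05
tool_pos: [0.5418, -0.0916, 0.0321]
eef_rot: [179.9, 0.1, 155.2]
contact_force: [1.1, 0.2, -0.3]
width: 0.0284
finger_force: 0.0
```

Call:
move_arm(rows=[[[0, 0, 0, 0, 0, 0, 0], [0, 0, 0, 0, 0, 0, 0], [0, 0, 0, 0, 0, 0, 0]]])

```text
time_s: 3.35
tool_pos: [0.5412, -0.0919, 0.0311]
eef_rot: [180.0, 0.0, 155.2]
contact_force: [-0.9, 0.0, 7.5]
width: 0.0114
finger_force: 50.0
```

Call:
move_arm(rows=[[[0, 0, 0.02, 0, 0, 0, 0], [0, 0, 0.03, 0, 0, 0, 0], [0, 0, 0.04, 0, 0, 0, 0], [0, 0, 0.04, 0, 0, 0, 0], [0, 0, 0, 0, 0, 0, 0]]])

```text
time_s: 3.85
tool_pos: [0.5431, -0.0921, 0.1648]
eef_rot: [179.9, 0.4, 155.2]
contact_force: [0.5, 0.4, -3.6]
width: 0.0116
finger_force: 50.0
```

Call:
move_arm(rows=[[[-0.003, 0.025, 0, 0, 0, 5, 0], [-0.004, 0.032, 0, 0, 0, 6, 0], [-0.004, 0.032, 0, 0, 0, 6, 0], [-0.004, 0.032, 0, 0, 0, 6, 0], [-0.004, 0.032, 0, 0, 0, 6, 0]]])

```text
time_s: 4.35
tool_pos: [0.5204, 0.0632, 0.1589]
eef_rot: [180.0, -0.2, -175.4]
contact_force: [0.4, -0.7, -3.7]
width: 0.0115
finger_force: 50.0
```

Call:
move_arm(rows=[[[-0.004, 0.032, 0, 0, 0, 6, 0], [-0.004, 0.032, 0, 0, 0, 5, 0], [-0.003, 0.026, 0, 0, 0, 2.8, 0], [0, 0, 0, 0, 0, 0, 0], [0, 0, 0, 0, 0, 0, 0]]])

```text
time_s: 4.85
tool_pos: [0.5097, 0.1519, 0.1591]
eef_rot: [180.0, -0.2, -161.9]
contact_force: [0.7, 0.5, -4.8]
width: 0.0115
finger_force: 50.0
```

Run:
```python
from cell import *
from h import *
im=get_image("wrist"); cv2.imwrite("pics/w2.png",im["pixels"]); np.savez("w2.npz",**im)
im=get_image("top"); np.savez("top1.npz",**im)
s=sense(); print(s["tool_pos"],s["eef_rot"],s["q"].round(1),s["contact_force"].round(1))
```

```text
[0.51036728 0.15040649 0.15963889] [-1.79976000e+02 -1.14151452e-01 -1.62037412e+02] [-21.1  25.9  -2.  120.    1.5  34.2  83.8] [ 0.7  0.2 -3.5]
```

View pics/w2.png

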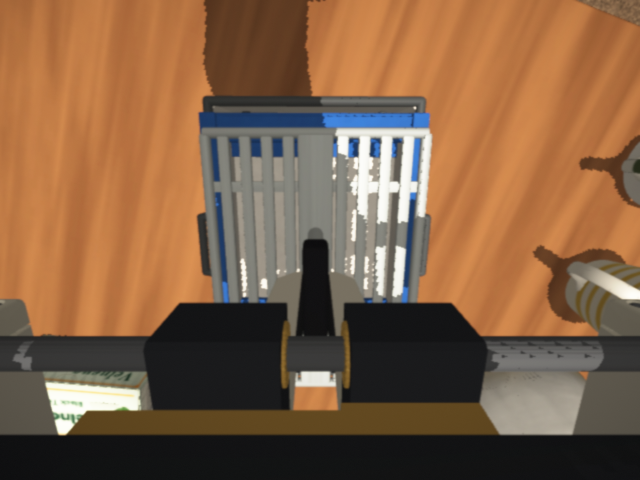

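The wrist view shows the grid's near end at row 133, columns 203 to 430. It is parallel to the blue near end plate at row 121, columns 200 to 431. Next I'll compute the lateral and yaw offsets.

Run:
```python
from h import *
im=dict(np.load("w2.npz")); p=im["pixels"]; hsv=cv2.cvtColor(p,cv2.COLOR_BGR2HSV)
m=cv2.inRange(hsv,(100,120,40),(125,255,255)); m[128:]=0
rows=np.where(m.any(1))[0]; print(rows.min(),rows.max())
def box(P):
    B=Ro.from_euler("z",17.95,degrees=True).as_matrix(); return ((P-np.array([.5105,.1515,0]))@B*1000).round(1)
for r in (115,118,121,124):
    c=np.where(m[r])[0]; print("blue",r,c.min(),c.max(),box(ray(im,[(c.min(),r),(c.max(),r)],.077)).tolist())
g=cv2.cvtColor(p,cv2.COLOR_BGR2GRAY)
print("outer edge blue slope", [np.where(m[:,u])[0].min() for u in (215,240,280,340,380,415)])
print("grid end edge", box(ray(im,[(205,133),(430,130)],.131)).tolist(), box(ray(im,[(203,150),(430,150)],.131)).tolist())
print("outer box row97", box(ray(im,[(204,97),(425,97)],.06)).tolist())
```

```text
112 127
blue 115 200 428 [[-95.2, -81.0, 77.0], [-95.9, 79.8, 77.0]]
blue 118 200 428 [[-93.2, -81.1, 77.0], [-93.9, 79.9, 77.0]]
blue 121 200 428 [[-91.2, -81.3, 77.0], [-91.9, 80.1, 77.0]]
blue 124 201 427 [[-89.2, -80.8, 77.0], [-89.8, 79.6, 77.0]]
outer edge blue slope [np.int64(113), np.int64(113), np.int64(113), np.int64(113), np.int64(113), np.int64(113)]
grid end edge [[-81.0, -61.3, 131.0], [-83.1, 64.3, 131.0]] [[-71.8, -63.2, 131.0], [-72.4, 65.4, 131.0]]
outer box row97 [[-109.3, -82.5, 60.0], [-110.0, 81.8, 60.0]]
```

Call:
move_arm(rows=[[[-0.002, -0.001, 0, -1.16, 3.57, 0, 0], [-0.002, -0.001, 0, -1.16, 3.57, 0, 0], [-0.0014, -0.0008, 0, -1.15, 3.57, 0, 0], [0, 0, 0, -1.15, 3.56, 0, 0], [0, 0, 0, 0, 0, 0, 0]]])

```text
time_s: 5.45
tool_pos: [0.5069, 0.1479, 0.1596]
eef_rot: [180.0, -15.0, -162.1]
contact_force: [0.1, 0.6, -3.3]
width: 0.0114
finger_force: 50.0
```

Call:
move_arm(rows=[[[0, 0, -0.01, 0, 0, 0, 0], [0, 0, -0.015, 0, 0, 0, 0], [0, 0, -0.01, 0, 0, 0, 0], [0, 0, 0, 0, 0, 0, 0], [0, 0, 0, 0, 0, 0, 0]]])

```text
time_s: 5.95
tool_pos: [0.5053, 0.1483, 0.1256]
eef_rot: [180.0, -15.0, -162.0]
contact_force: [-0.2, -0.2, -3.8]
width: 0.0119
finger_force: 50.0
```

```bash
cat > st.py <<'E'
from cell import *
from h import *
s=sense(); B=Ro.from_euler("z",17.95,degrees=True).as_matrix()
T=Ro.from_euler("xyz",s["eef_rot"],degrees=True).as_matrix(); o=np.array([.5105,.1515,0])
N=Ro.from_euler("xyz",[180,0,197.95],degrees=True).as_matrix()
b=lambda P:((P-o)@B*1000).round(1)
# tool z = down; grid x along -tool? at yaw 198: tool x = -box x
f=lambda x,z:b(s["tool_pos"]+T@np.array([-x,0,.031-z]))
print("t",s["time_s"],"tcp",b(s["tool_pos"]),"A",f(.085,.003),"B",f(-.085,.003),"org",f(0,0),"F_box",(s["contact_force"]@B).round(1),"rotvec_box",(Ro.from_matrix(B.T@T@N.T@B).as_rotvec(degrees=True)).round(2),"grip",s["finger_force"],s["width"].round(4))
E
python3 st.py
```

```text
Traceback (most recent call last):
  File "st.py", line 9, in <module>
    print("t",s["time_s"],"tcp",b(s["tool_pos"]),"A",f(.085,.003),"B",f(-.085,.003),"org",f(0,0),"F_box",(s["contact_force"]@B).round(1),"rotvec_box",(Ro.from_matrix(B.T@T@N.T@B).as_rotvec(degrees=True)).round(2),"grip",s["finger_force"],s["width"].round(4))
                                                                                                                                                                                                                                              ^^^^^^^^^^^^^^^^
AttributeError: 'float' object has no attribute 'round'
```

```bash
sed -i 's/,s\["width"\].round(4)//' st.py; python3 st.py
python3 - <<'E'
from cell import *
from h import *
im=get_image("scene"); p=im["pixels"]
cv2.imwrite("pics/s2.png",cv2.resize(p[150:300,190:400],None,fx=3.5,fy=3.5,interpolation=cv2.INTER_CUBIC))
E
```

```text
t 5.95 tcp [ -5.9  -1.5 125.6] A [69.  -1.4 76.5] B [-95.2  -1.5 120.5] org [-13.9  -1.5  95.6] F_box [-0.3 -0.2 -3.8] rotvec_box [ 0.   15.    0.04] grip 49.99887764453888
```

View pics/s2.png

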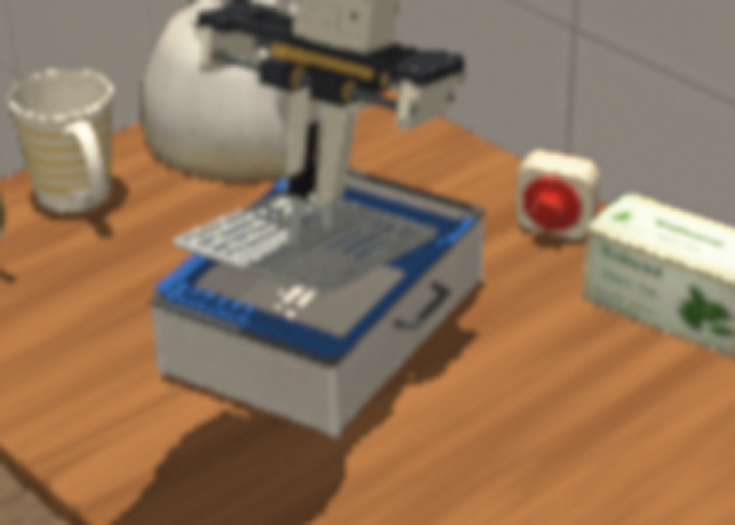

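The scene crop shows the grid tilted with its far end inside the frame mouth near crop (400,260). The near end is high and free at (215,245). I'm lowering further.

Call:
move_arm(rows=[[[0, 0, -0.006, 0, 0, 0, 0], [0, 0, -0.006, 0, 0, 0, 0], [0, 0, -0.006, 0, 0, 0, 0], [0, 0, -0.005, 0, 0, 0, 0], [0, 0, 0, 0, 0, 0, 0]]])

```text
time_s: 6.5
tool_pos: [0.5052, 0.1484, 0.1018]
eef_rot: [180.0, -15.1, -162.0]
contact_force: [-0.6, 0.0, -2.8]
width: 0.0112
finger_force: 50.0
```

Call:
move_arm(rows=[[[0.0038, 0.0012, 0, 0, 0, 0, 0], [0.0038, 0.0012, 0, 0, 0, 0, 0], [0.0038, 0.0012, 0, 0, 0, 0, 0], [0, 0, 0, 0, 0, 0, 0]]])

```text
time_s: 6.9
tool_pos: [0.5179, 0.1524, 0.1027]
eef_rot: [180.0, -14.9, -162.0]
contact_force: [-0.5, -0.0, -3.9]
width: 0.0116
finger_force: 50.0
```

```bash
python3 st.py
```

```text
t 6.9 tcp [  7.3  -1.4 102.7] A [82.3 -1.3 53.8] B [-82.   -1.5  97.6] org [-0.6 -1.4 72.8] F_box [-0.5  0.1 -3.9] rotvec_box [1.000e-02 1.494e+01 5.000e-02] grip 49.998934864997864
```

Call:
move_arm(rows=[[[0.0029, 0.0009, 0, 0, 0, 0, 0], [0.0029, 0.0009, 0, 0, 0, 0, 0], [0.001, 0.0003, 0, 0, 0, 0, 0], [0, 0, 0, 0, 0, 0, 0]]])

```text
time_s: 7.3
tool_pos: [0.524, 0.1543, 0.1026]
eef_rot: [180.0, -15.0, -162.0]
contact_force: [-0.2, -0.5, -4.2]
width: 0.0113
finger_force: 50.0
```

Call:
move_arm(rows=[[[0.001, 0.0003, 0, 0, 0, 0, 0], [0.001, 0.0003, 0, 0, 0, 0, 0], [0, 0, 0, 0, 0, 0, 0]]])

```text
time_s: 7.6
tool_pos: [0.526, 0.1549, 0.1026]
eef_rot: [180.0, -15.0, -162.0]
contact_force: [0.6, -0.3, -3.1]
width: 0.0114
finger_force: 50.0
```

```bash
python3 st.py
```

```text
t 7.6 tcp [ 15.7  -1.6 102.6] A [90.6 -1.5 53.6] B [-73.6  -1.6  97.5] org [ 7.7 -1.6 72.7] F_box [ 0.5 -0.5 -3.1] rotvec_box [1.000e-02 1.499e+01 5.000e-02] grip 49.99879539012909
```

Call:
move_arm(rows=[[[0.001, 0.0003, 0, 0, 0, 0, 0], [0, 0, 0, 0, 0, 0, 0]]])

```text
time_s: 7.8
tool_pos: [0.527, 0.1551, 0.1026]
eef_rot: [180.0, -15.0, -162.0]
contact_force: [-0.3, 0.2, -3.3]
width: 0.0118
finger_force: 50.0
```

Call:
move_arm(rows=[[[0.001, 0.0003, 0, 0, 0, 0, 0], [0, 0, 0, 0, 0, 0, 0]]])

```text
time_s: 8.0
tool_pos: [0.528, 0.1555, 0.1026]
eef_rot: [180.0, -15.0, -162.0]
contact_force: [0.4, 0.8, -3.1]
width: 0.0117
finger_force: 50.0
```

Call:
move_arm(rows=[[[0.001, 0.0003, 0, 0, 0, 0, 0], [0, 0, 0, 0, 0, 0, 0]]])

```text
time_s: 8.2
tool_pos: [0.529, 0.1558, 0.1026]
eef_rot: [180.0, -15.0, -162.0]
contact_force: [0.3, -0.2, -3.6]
width: 0.0117
finger_force: 50.0
```

Call:
move_arm(rows=[[[0.001, 0.0003, 0, 0, 0, 0, 0], [0, 0, 0, 0, 0, 0, 0]]])

```text
time_s: 8.4
tool_pos: [0.5296, 0.1559, 0.1026]
eef_rot: [180.0, -15.0, -162.0]
contact_force: [-0.5, -0.8, -3.5]
width: 0.0112
finger_force: 50.0
```

Call:
move_arm(rows=[[[0.001, 0.0003, 0, 0, 0, 0, 0], [0, 0, 0, 0, 0, 0, 0]]])

```text
time_s: 8.6
tool_pos: [0.5299, 0.156, 0.1026]
eef_rot: [180.0, -15.1, -162.0]
contact_force: [-3.2, -0.4, -1.8]
width: 0.0115
finger_force: 50.0
```

Contact felt at the end plate, with the tip at about 94.8 mm. I'm levelling about that end with a slight back-off.

Call:
move_arm(rows=[[[-0.001, -0.0003, -0.0021, 0.31, -0.95, 0, 0], [-0.001, -0.0003, -0.0021, 0.31, -0.95, 0, 0], [-0.001, -0.0003, -0.0022, 0.31, -0.95, 0, 0], [-0.001, -0.0003, -0.0022, 0.31, -0.95, 0, 0], [-0.0009, -0.0003, -0.0022, 0.3, -0.96, 0, 0]]])

```text
time_s: 9.1
tool_pos: [0.5258, 0.1547, 0.0917]
eef_rot: [180.0, -9.9, -162.0]
contact_force: [-3.1, -1.0, -1.9]
width: 0.0116
finger_force: 50.0
```

```bash
python3 - <<'E'
from cell import *
from h import *
im=get_image("wrist"); p=im["pixels"]; np.savez("w3.npz",**im)
cv2.imwrite("pics/w3.png",cv2.resize(p[60:340,180:460],None,fx=2.1,fy=2.1))
E
python3 st.py
```

```text
t 9.15 tcp [15.3 -1.6 91.5] A [94.3 -1.6 49.4] B [-73.2  -1.7  78.5] org [10.  -1.6 61. ] F_box [-1.8 -0.5 -3.4] rotvec_box [0.   9.85 0.05] grip 49.99935507774353
```

View pics/w3.png

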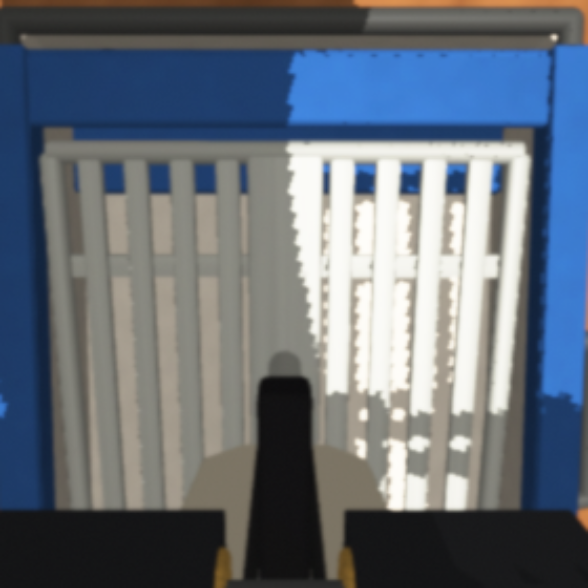

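The wrist crop shows the near end edge at row 143, inside the rim's inner edge at row 125. The side gaps are about 6 px on the left and 13 px on the right, so I'll nudge +y by 1 mm. Letting the near end down next.

Call:
move_arm(rows=[[[-0.0007, 0, -0.0017, 0.3, -0.92, 0, 0], [-0.0007, 0, -0.0017, 0.3, -0.92, 0, 0]]])

```text
time_s: 9.35
tool_pos: [0.5245, 0.1546, 0.0883]
eef_rot: [180.0, -8.0, -162.0]
contact_force: [-3.5, -1.7, -1.3]
width: 0.0115
finger_force: 50.0
```

Call:
move_arm(rows=[[[-0.0007, 0, -0.0017, 0.3, -0.92, 0, 0], [0, 0, 0, 0, 0, 0, 0]]])

```text
time_s: 9.55
tool_pos: [0.5237, 0.1548, 0.0866]
eef_rot: [180.0, -7.0, -162.0]
contact_force: [-2.5, -2.3, -2.1]
width: 0.0114
finger_force: 50.0
```

```bash
python3 st.py
```

```text
t 9.55 tcp [13.6 -1.  86.6] A [94.5 -0.9 48.5] B [-74.2  -1.   69.3] org [ 9.8 -1.  55.9] F_box [-3.1 -1.4 -2.1] rotvec_box [0.01 7.03 0.05] grip 49.99994158744812
```

Call:
move_arm(rows=[[[-0.0007, -0.0002, -0.0017, 0.31, -0.95, 0, 0], [-0.0007, -0.0002, -0.0017, 0.31, -0.95, 0, 0], [0, 0, 0, 0, 0, 0, 0]]])

```text
time_s: 9.85
tool_pos: [0.5224, 0.1545, 0.0833]
eef_rot: [180.0, -5.0, -162.0]
contact_force: [-2.5, -1.9, -3.4]
width: 0.0121
finger_force: 50.0
```

Call:
move_arm(rows=[[[-0.0007, -0.0002, -0.0017, 0.31, -0.95, 0, 0], [-0.0007, -0.0002, -0.0017, 0.31, -0.95, 0, 0], [0, 0, 0, 0, 0, 0, 0]]])

```text
time_s: 10.15
tool_pos: [0.5212, 0.1542, 0.0799]
eef_rot: [180.0, -3.0, -162.0]
contact_force: [-3.1, -0.8, -1.7]
width: 0.0117
finger_force: 50.0
```

```bash
python3 st.py
```

```text
t 10.15 tcp [11.  -0.7 79.9] A [94.4 -0.6 47.5] B [-75.4  -0.8  56.4] org [ 9.4 -0.7 48.9] F_box [-3.2  0.2 -1.7] rotvec_box [0.03 3.01 0.06] grip 49.9997752904892
```

Call:
move_arm(rows=[[[-0.0009, -0.0003, -0.0018, 0.31, -0.95, 0, 0], [-0.0009, -0.0003, -0.0018, 0.31, -0.95, 0, 0], [-0.0009, -0.0003, -0.0018, 0.31, -0.95, 0, 0], [0, 0, 0, 0, 0, 0, 0]]])

```text
time_s: 10.55
tool_pos: [0.5189, 0.1534, 0.0746]
eef_rot: [180.0, -0.0, -162.0]
contact_force: [0.4, -0.2, -3.1]
width: 0.0115
finger_force: 50.0
```

Call:
move_arm(rows=[[[-0.0009, -0.0003, -0.0018, 0.31, -0.95, 0, 0], [0, 0, 0, 0, 0, 0, 0]]])

```text
time_s: 10.75
tool_pos: [0.5179, 0.1531, 0.0728]
eef_rot: [180.0, 1.0, -162.0]
contact_force: [-0.3, 0.6, -4.5]
width: 0.0118
finger_force: 50.0
```

```bash
python3 st.py
```

```text
t 10.75 tcp [ 7.6 -0.8 72.8] A [93.  -0.7 46.2] B [-77.   -0.9  43.4] org [ 8.1 -0.8 41.8] F_box [-0.1  0.7 -4.5] rotvec_box [ 0.03 -0.95  0.06] grip 49.99882221221924
```

Call:
move_arm(rows=[[[-0.001, -0.0003, -0.0018, 0.34, -1.05, 0, 0], [0, 0, 0, 0, 0, 0, 0]]])

```text
time_s: 10.95
tool_pos: [0.5167, 0.1526, 0.071]
eef_rot: [180.0, 2.0, -162.0]
contact_force: [0.0, -1.2, -4.9]
width: 0.0118
finger_force: 50.0
```

Call:
move_arm(rows=[[[0, 0, -0.0005, 0, 0, 0, 0], [0, 0, 0, 0, 0, 0, 0]]])

```text
time_s: 11.15
tool_pos: [0.517, 0.1527, 0.0705]
eef_rot: [180.0, 2.0, -162.0]
contact_force: [-0.1, 0.1, -3.2]
width: 0.0113
finger_force: 50.0
```

```bash
python3 st.py
```

```text
t 11.15 tcp [ 6.5 -0.8 70.5] A [92.5 -0.7 45.5] B [-77.4  -0.9  39.5] org [ 7.6 -0.8 39.5] F_box [-0.1  0.1 -3.2] rotvec_box [ 0.03 -2.02  0.05] grip 49.998836517333984
```

Call:
move_arm(rows=[[[-0.0019, -0.0006, 0, 0, 0, 0, 0], [-0.0019, -0.0006, 0, 0, 0, 0, 0], [-0.0019, -0.0006, 0, 0, 0, 0, 0], [-0.001, -0.0003, 0, 0, 0, 0, 0], [0, 0, 0, 0, 0, 0, 0]]])

```text
time_s: 11.65
tool_pos: [0.5095, 0.1503, 0.0704]
eef_rot: [180.0, 2.0, -162.0]
contact_force: [0.5, -0.5, -4.2]
width: 0.0116
finger_force: 50.0
```

Call:
move_arm(rows=[[[-0.001, -0.0003, 0, 0, 0, 0, 0], [0, 0, 0, 0, 0, 0, 0]]])

```text
time_s: 11.85
tool_pos: [0.5086, 0.1501, 0.0704]
eef_rot: [180.0, 2.0, -162.0]
contact_force: [-0.3, 0.3, -4.1]
width: 0.0117
finger_force: 50.0
```

```bash
python3 st.py
```

```text
t 11.85 tcp [-2.2 -0.8 70.4] A [83.7 -0.7 45.4] B [-86.2  -0.9  39.5] org [-1.1 -0.8 39.4] F_box [-0.2  0.4 -4.1] rotvec_box [ 0.02 -2.    0.05] grip 49.998847246170044
```

Call:
move_arm(rows=[[[0.0007, 0.0002, -0.001, -0.2, 0.65, 0, 0], [0.0007, 0.0002, -0.001, -0.21, 0.63, 0, 0], [0.0006, 0.0002, -0.001, -0.21, 0.62, 0, 0], [0, 0, 0, 0, 0, 0, 0]]])

```text
time_s: 12.25
tool_pos: [0.5113, 0.1509, 0.0672]
eef_rot: [180.0, -0.0, -162.0]
contact_force: [-0.0, 0.4, -3.1]
width: 0.0112
finger_force: 50.0
```

```bash
python3 st.py
```

```text
t 12.25 tcp [ 0.6 -0.8 67.2] A [85.6 -0.7 39.2] B [-84.4  -0.8  39.2] org [ 0.6 -0.8 36.2] F_box [ 0.1  0.4 -3.1] rotvec_box [0.02 0.   0.05] grip 49.99889552593231
```

Call:
move_arm(rows=[[[-0.0006, -0.0002, -0.0003, 0, 0, 0, 0], [0, 0, 0, 0, 0, 0, 0]]])

```text
time_s: 12.45
tool_pos: [0.5101, 0.1505, 0.0671]
eef_rot: [180.0, 0.0, -162.0]
contact_force: [-0.7, -0.8, -3.3]
width: 0.0114
finger_force: 50.0
```

Call:
move_arm(rows=[[[0, 0, -0.0004, 0, 0, 0, 0], [0, 0, 0, 0, 0, 0, 0]]])

```text
time_s: 12.65
tool_pos: [0.5101, 0.1505, 0.0671]
eef_rot: [180.0, 0.0, -162.0]
contact_force: [-0.3, -0.6, 4.0]
width: 0.0116
finger_force: 50.0
```

```bash
python3 st.py
```

```text
t 12.65 tcp [-0.6 -0.8 67.1] A [84.4 -0.7 39.1] B [-85.6  -0.9  39. ] org [-0.6 -0.8 36.1] F_box [-0.5 -0.4  4. ] rotvec_box [ 0.02 -0.03  0.05] grip 50.0009948015213
```

Call:
move_arm(rows=[[[0, 0, 0, 0, 0, 0, 45], [0, 0, 0, 0, 0, 0, 45], [0, 0, 0, 0, 0, 0, 45], [0, 0, 0, 0, 0, 0, 45], [0, 0, 0, 0, 0, 0, 45]]])

```text
time_s: 13.15
tool_pos: [0.5101, 0.1505, 0.0667]
eef_rot: [180.0, 0.0, -162.0]
contact_force: [-0.6, 1.3, -0.3]
width: 0.0411
finger_force: 0.0
```

Call:
move_arm(rows=[[[0, 0, 0.02, 0, 0, 0, 45], [0, 0, 0.04, 0, 0, 0, 45], [0, 0, 0.04, 0, 0, 0, 45], [0, 0, 0.04, 0, 0, 0, 45], [0, 0, 0, 0, 0, 0, 45]]])

```text
time_s: 13.65
tool_pos: [0.5124, 0.1512, 0.2114]
eef_rot: [180.0, 0.5, -162.0]
contact_force: [0.8, -0.0, -0.4]
width: 0.042
finger_force: 0.0
```

```bash
python3 st.py
python3 - <<'E'
from cell import *
from h import *
im=get_image("wrist"); np.savez("w4.npz",**im)
cv2.imwrite("pics/w4.png",im["pixels"])
B=Ro.from_euler("z",17.95,degrees=True).as_matrix(); o=np.array([.5105,.1515,0])
print(proj(im,[o+B@np.array(v) for v in [(-.085,-.065,.042),(-.085,.065,.042),(.085,.065,.042),(-.0775,0,.074),(-.032,0,.094),(.032,0,.094)]]).round(1).tolist())
E
```

```text
t 13.65 tcp [  1.8  -0.9 211.4] A [ 87.   -0.8 184.1] B [-83.   -0.9 182.8] org [  2.   -0.8 180.4] F_box [ 0.8 -0.3 -0.4] rotvec_box [ 0.05 -0.47  0.03] grip 0.0
[[248.5, 130.3], [383.7, 130.5], [374.8, 292.6], [316.2, 138.1], [316.2, 193.3], [316.0, 263.8]]
```

View pics/w4.png

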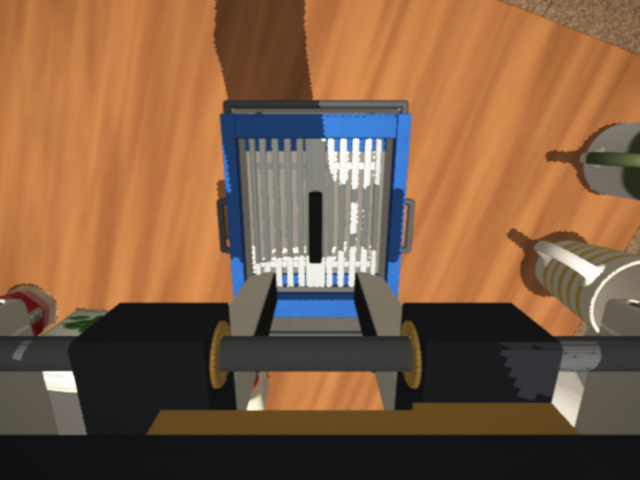

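The wrist view shows the grid flat in the frame. Its near end is hidden under the rim at row 138, and the handle runs from (316,192) to (316,262) against a predicted 193 to 264 for seated. The gripper is clear, so I'm handing in.

```bash
python3 -c "
from cell import *
print(finish_job())"
```

```text
the job is handed in; nothing more can be done
None
```

The drain grid is back in the blue frame, flat on both seats under both rims and released. The job is handed in at about 14 s of the 54 s allowed, and none of the force readings I checked passed about 8 N.

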